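# Load the slide-staining tray

### The arm

A 6-joint arm with a two-finger parallel gripper is mounted at the origin on a cart in front of the work surface, level with it; the furniture and walls round the work are solid. World frame = base frame: x ahead of the robot, y to its left, z up, the work surface at z = 0. Lengths are in mm, angles in degrees, forces in N, time in s.
With the tool pointing down it reaches from about 300 to 850 mm from the base axis. Payload 4.2 kg.
Tool frame: the origin (TCP) lies midway between the tips of the shut fingers; the grasp point (between the pads) lies 19 mm behind it; z points along the fingers, y is the line along which they close (so a half turn about z gives the same grasp; the last joint's range is limited). The gripper opens to 91 mm and grips with 3 to 60 N. Pads are 32 mm wide; open, the fingers measure 118 mm over their backs; the gripper's body (76 mm by 178 mm) begins 60 mm behind the grasp point.
Start: joints at [-69.213, 18.312, 89.639, -0, 72.044, -1.146], TCP at [214.779, -533.4, 193.776] pointing down, gripper open.
Joint ranges: [-177.97, 177.97], [-48.28, 115.42], [12.27, 149.76], [-77.06, 257.06], [2.81, 150.46], [-146.56, 146.56]. Speed limits (degrees/s): [147.25, 147.25, 180, 180, 180, 180].

### API

Orientations are given as [roll, pitch, yaw] about the fixed x, y, z axes, in that order (R = Rz(yaw) Ry(pitch) Rx(roll)).
In Python, from workcell import env gives the robot as it stands.
- The arm moves only by the shell command python3 -m jog 'ROWS' [FORCE]. ROWS is a JSON object of lists of equal length, an entry for each row: "jaw": the finger opening in mm, from 0 to 91.2; "slide": the shift along the tool's x, y, z in units of 30 mm (1.0 is 30 mm), a list of three; "spin": the turn about the tool's z in units of 8 degrees (1.0 is 8 degrees). In form: {"jaw": [jaw, ...], "slide": [[dx, dy, dz], ...], "spin": [spin, ...]}. A call has 1 to 10 rows; each row shifts and turns the commanded pose from where the row before left it, along the tool's axes as they then stand; what a row does not reach is not made up. A row lasts 1/10 s, in which the tool goes at most 50 mm and 8.59 degrees, less where a joint would pass 70% of its speed; a pose out of reach is approached as far as the arm can. A call is refused whole if a number of a shift passes 1 or a number of a turn 1, either way. A call with a gripper value outside its range is refused whole. The fingers move at their own pace and stop on an object; FORCE is the grip in N (left out, the last holds). Time passes only in rows, so rows that do not move let the fingers close. It gives the time, the measured TCP pose, the force, the opening and the grip force at its end, in the units of the state.
- env.state(): the state, without advancing time (a new reading comes with each control period).
- env.grab_frame(name): name is "scene" or "top" or "wrist"; returns the picture (480x640x3 uint8, red, green, blue); there is no depth.
- env.camera_model(name): a dict with "fx", "fy", "cx", "cy" (pixels), "camera_from_world" (4x4, takes a point from world to camera coordinates). Camera axes: x right, y up, looking along -z (the intrinsics and any distortion apply to the point x, -y, -z); pixel columns grow to the right and rows downward; lengths in mm; the calibration is good to about 2 mm. A picture is of the moment at which its call begins: read the wrist's pose just before it. camera_model takes no time and is no camera call; for the wrist camera it gives the pose at the moment of the call.
- env.job_done(): hands the job in; it is judged then, once.
The state is a dict: "time_s": time; "qpos": joint angles; "qvel": joint speeds; "effort": joint torques, N m; "ee_pos": TCP position; "ee_rot": TCP orientation; "force": force on the tool from outside, world axes, zero at the start; "torque": the same for the moment, N m; "gripper_width": finger opening in mm; "gripper_force": force on a finger pad.
Only numpy, scipy, OpenCV 4.12 (cv2) and the standard library are available. Lean on these libraries where they do the work, as an engineer would, in place of code of your own. Each camera call takes 0.05 s, during which the arm holds its last target. There are 200 camera calls.

### The job

Make the slide-staining tray ready: stand the timer, the small brown dropper bottle, the brown screw-cap bottle and the tall all-white bottle each in the recess of the steel tray that is cut to its size, upright and fully down. Lower each one in rather than dropping it. The two shorter white bottles with coloured caps belong to the analyser: leave them standing where they are.

Things in the scene. Friction and masses are not known exactly. Their poses are not given: they have to be found in the camera images.
- timer: Wind-up bench timer: a square white body 64 x 64 mm and 24 mm high with a round dial knob (29.6 mm across, from 24 to 39 mm height) in the middle of its top. The dial is stiff and does not turn, so the timer can be lifted by the knob. 75 g. Origin at the centre of the underside, x and y square to the sides. Being low, it is set in most easily before taller things stand beside it.
- dropper_bottle: The smallest bottle: brown glass dropper bottle with a black teat. 69 mm high: body 27 mm across up to 52 mm height (grip it there, not by the soft teat above). About 35 g. Origin at the centre of the underside, z up.
- brown_bottle: Brown glass screw-cap bottle, 105 mm high: body 44 mm across up to 74 mm height, above it a black cap 24 mm across up to 105 mm. About 110 g. Origin at the centre of the underside, z up.
- tall_bottle: The tallest bottle: all white, with a white cap, 150 mm high: body 52 mm across up to 106 mm height, above it neck and cap 28.6 mm across up to 150 mm. About 200 g. Origin at the centre of the underside, z up. Carry things in front of the microscope: its eyepieces overhang from x = 0.62 m at y = 0, 0.3 m up and more.
- white_bottle_mid: Look-alike, not for the tray: white bottle with a green cap and green band, 125 mm high, body 50 mm across, belongs to the analyser. Stays where it stands. Origin at the centre of the underside.
- white_bottle_small: Look-alike, not for the tray: white bottle with a blue cap and blue band, 82 mm high, body 38 mm across, belongs to the analyser. Stays where it stands. Origin at the centre of the underside.
- timer_holder: Fixed pale grey block 81 x 118 x 40 mm, one of four filling the steel tray (201 x 281 mm, rim 51 mm up), in changing order. On top a 74 mm square recess, square to the block, for the timer, edge bevelled 3 mm. Its 11 mm end holes are only for lifting it. Origin: centre of its underside, 2 mm over the bench; mouth at z = 40 mm, recess floor at z = 26 mm; x along the short side.
- dropper_holder: Fixed pale grey block 81 x 118 x 40 mm, one of four filling the steel tray (201 x 281 mm, rim 51 mm up), in changing order. On top the smallest round recess, 36 mm across, for the dropper bottle, edge bevelled 3 mm. Its 11 mm end holes are only for lifting it. Origin: centre of its underside, 2 mm over the bench; mouth at z = 40 mm, recess floor at z = 18 mm; x along the short side.
- brown_holder: Fixed pale grey block 81 x 118 x 40 mm, one of four filling the steel tray (201 x 281 mm, rim 51 mm up), in changing order. On top a middling round recess, 52 mm across, for the brown bottle, edge bevelled 3 mm. Its 11 mm end holes are only for lifting it. Origin: centre of its underside, 2 mm over the bench; mouth at z = 40 mm, recess floor at z = 10 mm; x along the short side.
- tall_holder: Fixed pale grey block 81 x 118 x 40 mm, one of four filling the steel tray (201 x 281 mm, rim 51 mm up), in changing order. On top the largest round recess, 62 mm across, for the tall white bottle, edge bevelled 3 mm. Its 11 mm end holes are only for lifting it. Origin: centre of its underside, 2 mm over the bench; mouth at z = 40 mm, recess floor at z = 10 mm; x along the short side.

How it is judged (in metres and radians):
At the end, for the whole second after the job is handed in: The timer and the three bottles stand released and at rest each in its own recess: within 9 mm of its centre, underside within 4 mm of the recess floor, upright within 0.08 rad. Both look-alike white bottles stand upright (within 0.1 rad) within 30 mm of where they began (horizontal distance between timer and timer_holder below 0.009 m and z of timer in the frame of timer_holder between 0.022 and 0.03 m and angle between each of timer, dropper_bottle, brown_bottle, tall_bottle's own z axis and vertical below 0.08 rad and linear speed of each of timer, dropper_bottle, brown_bottle, tall_bottle below 0.02 m/s and horizontal distance between dropper_bottle and dropper_holder below 0.009 m and z of dropper_bottle in the frame of dropper_holder between 0.014 and 0.022 m and horizontal distance between brown_bottle and brown_holder below 0.009 m and z of brown_bottle in the frame of brown_holder between 0.006 and 0.014 m and horizontal distance between tall_bottle and tall_holder below 0.009 m and z of tall_bottle in the frame of tall_holder between 0.006 and 0.014 m and distance of each of white_bottle_mid, white_bottle_small from where it was at the start of the episode below 0.03 m and angle between each of white_bottle_mid, white_bottle_small's own z axis and vertical below 0.1 rad); the robot touches nothing.
It fails at once if one of the four is let go over its recess with its underside still more than 5 mm above the mouth ((horizontal distance between timer and timer_holder below 0.03 m and z of timer in the frame of timer_holder above 0.045 m and contact force between the fingers and timer below 0.02 N) or (horizontal distance between dropper_bottle and dropper_holder below 0.03 m and z of dropper_bottle in the frame of dropper_holder above 0.045 m and contact force between the fingers and dropper_bottle below 0.02 N) or (horizontal distance between brown_bottle and brown_holder below 0.03 m and z of brown_bottle in the frame of brown_holder above 0.045 m and contact force between the fingers and brown_bottle below 0.02 N) or (horizontal distance between tall_bottle and tall_holder below 0.03 m and z of tall_bottle in the frame of tall_holder above 0.045 m and contact force between the fingers and tall_bottle below 0.02 N)).
It fails at once if a look-alike white bottle is shifted more than 30 mm or knocked over ((distance of white_bottle_mid from where it was at the start of the episode above 0.03 m or angle between white_bottle_mid's own z axis and vertical above 0.5 rad) or (distance of white_bottle_small from where it was at the start of the episode above 0.03 m or angle between white_bottle_small's own z axis and vertical above 0.5 rad)).
It also fails if it takes over 115 s, if anything falls off the work surface, if the arm or the gripper's body presses on something with over 40 N, if the wrist force passes 120 N, or if a joint passes its speed limit or range.

## Working session

There is one attempt and no reset: what is moved stays moved. The work goes in short steps, Python scripts to look and compute and a shell command to move; the robot and the scene stay as the last step left them, time stands still between calls to the robot, and variables do not carry over. Pictures are saved under pics/ and viewed, at most 14 in all, crops included, and the job is handed in when it is done.

```bash
ls; mkdir -p pics; cat > h.py <<'E'
import numpy as np, cv2
from workcell import env
def ray(name,u,v,z,cm=None):
    cm=cm or env.camera_model(name); T=np.array(cm["camera_from_world"]); R=T[:3,:3]; c=-R.T@T[:3,3]
    d=R.T@np.array([(u-cm["cx"])/cm["fx"],-(v-cm["cy"])/cm["fy"],-1.])
    return (c+d*(z-c[2])/d[2]).round(1)
def proj(name,p,cm=None):
    cm=cm or env.camera_model(name); T=np.array(cm["camera_from_world"]); q=T[:3,:3]@np.array(p)+T[:3,3]
    return (cm["cx"]+cm["fx"]*q[0]/-q[2], cm["cy"]-cm["fy"]*q[1]/-q[2])
def snap(name,f):
    im=env.grab_frame(name)[:,:,::-1].copy(); cv2.imwrite("pics/"+f,im); return im
E
python3 - <<'E'
from h import *
for n in("top","scene"):
    snap(n,n+"0.png"); cm=env.camera_model(n); print(n,{k:(np.round(v,3).tolist()) for k,v in cm.items()})
s=env.state(); print(s)
E
```

```text
pics
top {'fx': 568.72, 'fy': 568.72, 'cx': 313.015, 'cy': 232.412, 'camera_from_world': [[-0.029, -0.999, -0.012, -68.846], [0.992, -0.031, 0.119, -501.768], [-0.119, -0.008, 0.993, -1299.778], [0.0, 0.0, 0.0, 1.0]]}
scene {'fx': 507.182, 'fy': 507.182, 'cx': 324.114, 'cy': 244.754, 'camera_from_world': [[-0.803, -0.595, -0.016, 356.341], [0.379, -0.532, 0.757, -266.913], [-0.459, 0.602, 0.653, -727.257], [0.0, 0.0, 0.0, 1.0]]}
{'time_s': 0.1, 'qpos': array([-6.92123237e+01,  1.83497121e+01,  8.96989803e+01, -4.11542890e-04,
        7.20432634e+01, -1.14552818e+00]), 'qvel': array([ 0.03327309, -0.0364675 , -0.10044717,  0.03981855,  0.15003602,
       -0.07013747]), 'effort': array([-2.39749204e-05, -4.13332987e+01, -2.32509917e+01,  7.28518981e-02,
        4.21673153e-02, -5.08384767e-05]), 'ee_pos': array([ 214.61071371, -532.93685219,  192.98994139]), 'ee_rot': array([-1.79908055e+02, -1.44715770e-03,  2.19333305e+01]), 'force': array([ 0.14958046, -0.213559  ,  1.41941914]), 'torque': array([-0.00629275, -0.00763777, -0.00814848]), 'gripper_force': 0.0, 'gripper_width': 91.54529117531943}
```

View pics/top0.png

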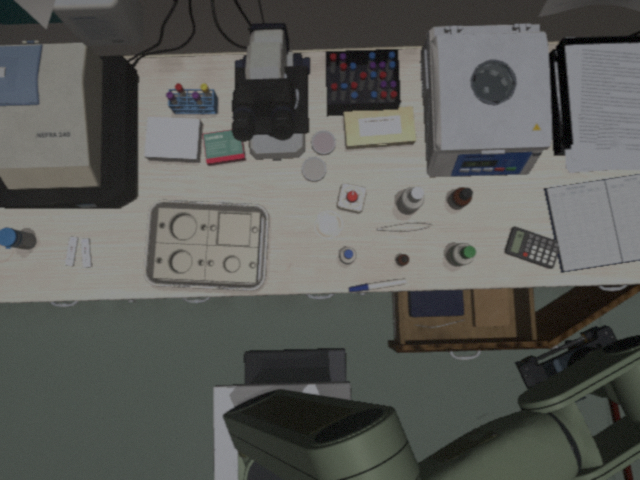

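View pics/scene0.png

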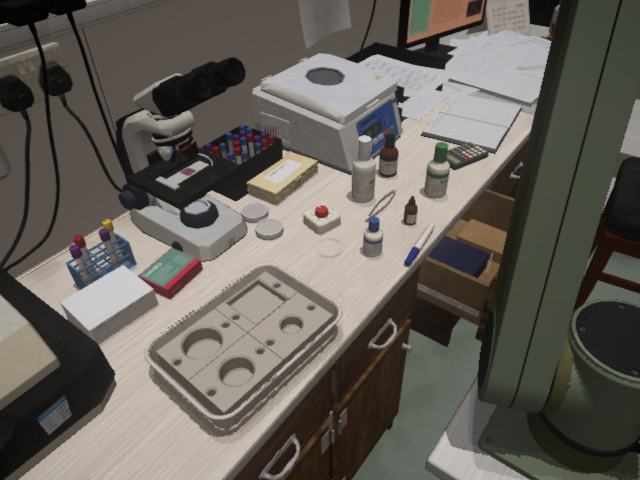

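The top view shows the tray centred near (208,245). Its recesses are round at (183,226) and (181,262), square at (234,229), and small round at (232,264). The objects are the timer (351,197), tall bottle (410,200), brown bottle (460,196), green-cap bottle (461,253), blue-cap bottle (347,254) and dropper bottle (402,259). I'll enlarge both areas.

```bash
python3 - <<'E'
from h import *
im=cv2.imread("pics/top0.png")
a=cv2.resize(im[195:295,140:280],None,fx=5.6,fy=5.6,interpolation=cv2.INTER_CUBIC)
cv2.imwrite("pics/tray.png",cv2.convertScaleAbs(a,alpha=1.5))
b=cv2.resize(im[175:280,325:485],None,fx=5,fy=5,interpolation=cv2.INTER_CUBIC)
cv2.imwrite("pics/obj.png",cv2.convertScaleAbs(b,alpha=1.5))
E
```

```text
(no output)
```

View pics/tray.png

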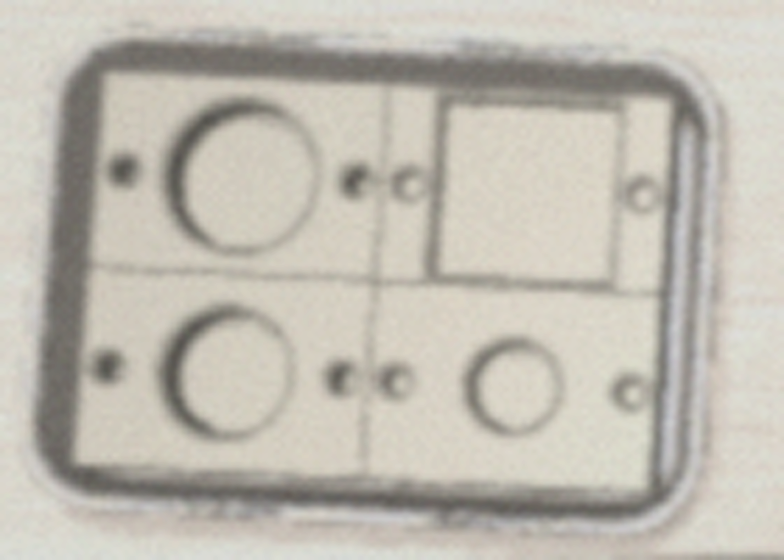

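View pics/obj.png

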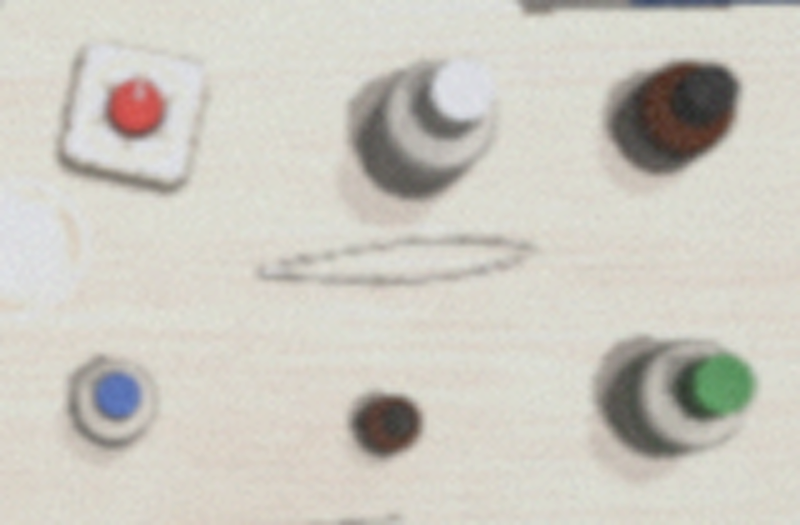

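The tray crop shows lifting-hole pairs that give block centres at crop pixels of about tall (241,175), brown (225,371), dropper (513,386) and timer (525,189). In the object crop the cap tops are at timer knob (136,107), tall (463,92), brown (706,93), dropper (400,418), blue (118,396) and green (723,383).

```bash
python3 - <<'E'
from h import *
T=lambda u,v:((u+.5)/5.6-.5+140,(v+.5)/5.6-.5+195)
O=lambda u,v:((u+.5)/5-.5+325,(v+.5)/5-.5+175)
for n,u,v in(("tallH",241,175),("brownH",225,371.5),("dropH",513.5,386),("timerH",525,188.5)):print(n,ray("top",*T(u,v),42))
for n,u,v,z in(("timer",136,107,39),("tall",463,92,150),("brown",706,93,105),("drop",400,418,69),("blue",118,396,82),("green",723,383,125)):print(n,ray("top",*O(u,v),z))
p=[ray("top",*O(u,v),24) for u,v in((86,42),(204,64),(180,190),(62,163))]
print("timer corners",p,np.mean(p,0)); d=p[1]-p[0]; print(np.degrees(np.arctan2(d[1],d[0])))
# scene: red blob, blue, green cap checks
im=cv2.imread("pics/scene0.png"); hsv=cv2.cvtColor(im,cv2.COLOR_BGR2HSV)
cm=env.camera_model("wrist"); print({k:np.round(v,3).tolist() for k,v in cm.items()})
for n,p in(("timer",(0,0,39)),):pass
for n,u,v,z in(("timer",136,107,39),("tall",463,92,150),("brown",706,93,105),("drop",400,418,69)):
  q=ray("top",*O(u,v),z);print(n,"scene px of top",np.round(proj("scene",q)))
for n,u,v in(("tallH",241,175),("brownH",225,371.5),("dropH",513.5,386),("timerH",525,188.5)):print(n,np.round(proj("scene",ray("top",*T(u,v),42))))
E
```

```text
tallH [522.7 218.5  42. ]
brownH [441.2 225.3  42. ]
dropH [431.6 106.3  42. ]
timerH [513.4 100.5  42. ]
timer [ 581.2 -177.2   39. ]
tall [ 562.9 -310.1  150. ]
brown [ 567.4 -425.4  105. ]
drop [ 429.9 -288.6   69. ]
blue [ 442.7 -161.5   82. ]
green [ 436.9 -419.7  125. ]
timer corners [array([ 615.9, -155.6,   24. ]), array([ 603.5, -211. ,   24. ]), array([ 543.6, -197.3,   24. ]), array([ 558.2, -142.2,   24. ])] [ 580.3   -176.525   24.   ]
-102.61638238992299
{'fx': 407.504, 'fy': 407.504, 'cx': 321.567, 'cy': 237.99, 'camera_from_world': [[0.373, -0.928, -0.003, -573.529], [0.885, 0.357, -0.3, 34.304], [0.279, 0.11, 0.954, -393.557], [0.0, 0.0, 0.0, 1.0]]}
timer scene px of top [321. 208.]
tall scene px of top [365. 138.]
brown scene px of top [390. 135.]
drop scene px of top [412. 196.]
tallH [202. 341.]
brownH [236. 369.]
dropH [291. 323.]
timerH [257. 299.]
```

```bash
python3 -m jog '{"jaw":[91,91,91,91,91,91,91,91,91,91],"slide":[[0,0,-0.2],[0,0,-0.2],[0,0,-0.2],[0,0,-0.2],[0,0,-0.2],[0,0,0],[0,0,0],[0,0,0],[0,0,0],[0,0,0]],"spin":[-0.85,-0.85,-0.85,-0.85,-0.85,-0.85,-0.85,-0.85,-0.85,-0.85]}' 15
```

```text
time_s: 1.1
ee_pos: [214.7, -533.1, 223.3]
ee_rot: [-180.0, -0.1, 90.2]
force: [0.1, 0.7, 0.6]
gripper_width: 90.9
gripper_force: 0.0
```

```bash
python3 -m jog '{"jaw":[91,91,91,91,91,91,91,91,91,91],"slide":[[0.85,0.87,0],[0.85,0.87,0],[0.85,0.87,0],[0.85,0.87,0],[0.85,0.87,0],[0.85,0.87,0],[0.85,0.87,0],[0.85,0.87,0],[0.85,0.87,0],[0.85,0.87,0]],"spin":[0,0,0,0,0,0,0,0,0,0]}'
python3 -m jog '{"jaw":[91,91,91,91,91,91],"slide":[[0.85,0.87,0],[0.85,0.87,0],[0.85,0.87,0],[0.8,0.87,0],[0,0,0],[0,0,0]],"spin":[0,0,0,0,0,0]}'
python3 - <<'E'
from h import *
cm=env.camera_model("wrist");im=snap("wrist","w1.png")
hsv=cv2.cvtColor(im,cv2.COLOR_BGR2HSV);h,s,v=cv2.split(hsv)
m=(((h<8)|(h>172))&(s>120)).astype(np.uint8)*255
cs=max(cv2.findContours(m,0,2)[0],key=cv2.contourArea);M=cv2.moments(cs)
print(cv2.contourArea(cs),cv2.boundingRect(cs));print(ray("wrist",M['m10']/M['m00'],M['m01']/M['m00'],37,cm))
E
```

```text
time_s: 2.1
ee_pos: [476.8, -277.4, 223.4]
ee_rot: [-180.0, -0.0, 89.9]
force: [0.3, -1.0, 0.3]
gripper_width: 91.0
gripper_force: 0.0
time_s: 2.7
ee_pos: [580.4, -177.8, 222.9]
ee_rot: [-179.9, 0.0, 90.0]
force: [-0.6, -0.4, -0.2]
gripper_width: 90.6
gripper_force: 0.0
574.5 (309, 188, 29, 30)
[ 580.2 -174.4   37. ]
```

View pics/w1.png

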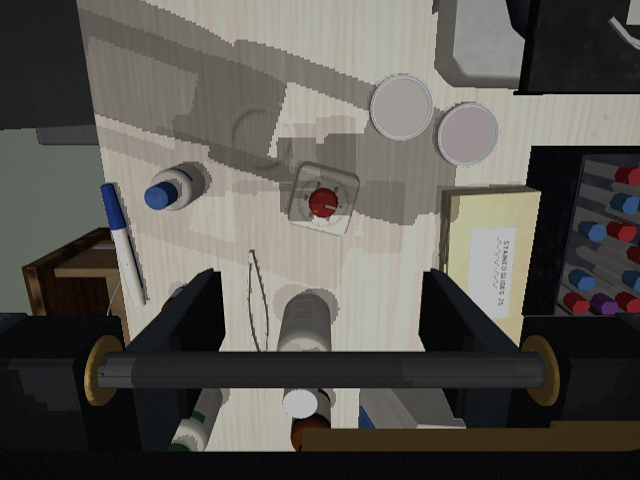

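The wrist view shows the timer with its knob at (323,202) and corners near (303,162), (360,178), (345,236) and (288,218). That gives a yaw of about -14° and matches the top view at (581,-176). I'll descend onto the knob.

```bash
python3 -m jog '{"jaw":[91,80,70,60,60,60,60,60,60,60],"slide":[[0.05,0.02,0.9],[0,0,0.9],[0,0,0.9],[0,0,0.9],[0,0,0.9],[0,0,0.9],[0,0,0.8],[0,0,0.3],[0,0,0],[0,0,0]],"spin":[0,0,0,0,0,0,0,0,0,0]}'
python3 -m jog '{"jaw":[20,20,20,20,20,20,20,20],"slide":[[0,0,0],[0,0,0],[0,0,0],[0,0,0],[0,0,0],[0,0,0],[0,0,0],[0,0,0]],"spin":[0,0,0,0,0,0,0,0]}' 15
```

```text
time_s: 3.75
ee_pos: [581.7, -177.6, 29.9]
ee_rot: [179.9, 0.0, 89.9]
force: [-0.8, 0.3, 1.4]
gripper_width: 60.1
gripper_force: 0.0
time_s: 4.55
ee_pos: [581.2, -176.8, 28.7]
ee_rot: [-180.0, 0.0, 89.9]
force: [-0.2, 0.2, 0.5]
gripper_width: 19.9
gripper_force: 0.0
```

```bash
python3 - <<'E'
from h import *
a=snap("wrist","w2.png")
b=snap("scene","s2.png")
cv2.imwrite("pics/c2.png",np.hstack([a[140:440,160:480],cv2.resize(b[140:260,250:410],(400,300))]))
E
```

```text
(no output)
```

View pics/c2.png

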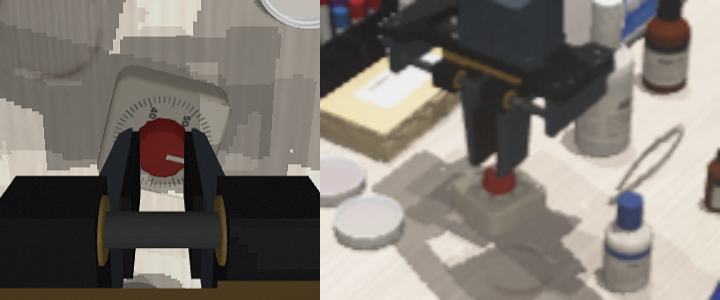

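The crop shows the fingertips bracketing the knob without contact, so they look too high or offset. I'll check the projection.

```bash
python3 - <<'E'
from h import *
im=cv2.imread("pics/w2.png");hsv=cv2.cvtColor(im,cv2.COLOR_BGR2HSV);h,s,v=cv2.split(hsv)
m=(((h<8)|(h>172))&(s>120)).astype(np.uint8)*255
cs=max(cv2.findContours(m,0,2)[0],key=cv2.contourArea);print(cv2.boundingRect(cs))
p=env.state()["ee_pos"];print(p)
for z in(24,39):print(z,np.round([proj("wrist",(581+dx,-176.5+dy,z)) for dx,dy in((0,0),(0,15),(0,-15),(-15,0),(15,0))]))
print("tips",np.round([proj("wrist",p+np.array([dx,dy,dz])) for dx in(-10,10) for dy in(-16,16) for dz in (0,25)]))
b=cv2.imread("pics/s2.png");print("scene tip",np.round(proj("scene",p)),"knobtop",np.round(proj("scene",(581,-176.5,39))))
c=cv2.resize(im[230:350,250:400],(750,600),interpolation=cv2.INTER_CUBIC);cv2.imwrite("pics/c3.png",c)
E
```

```text
(299, 258, 46, 59)
[ 581.18148327 -176.86380552   28.71243526]
24 [[322. 282.]
 [322. 254.]
 [322. 308.]
 [293. 282.]
 [350. 282.]]
39 [[322. 294.]
 [322. 265.]
 [322. 322.]
 [291. 294.]
 [352. 294.]]
tips [[303. 314.]
 [300. 340.]
 [302. 256.]
 [299. 276.]
 [341. 314.]
 [343. 340.]
 [342. 256.]
 [345. 276.]]
scene tip [321. 212.] knobtop [321. 208.]
```

View pics/c3.png

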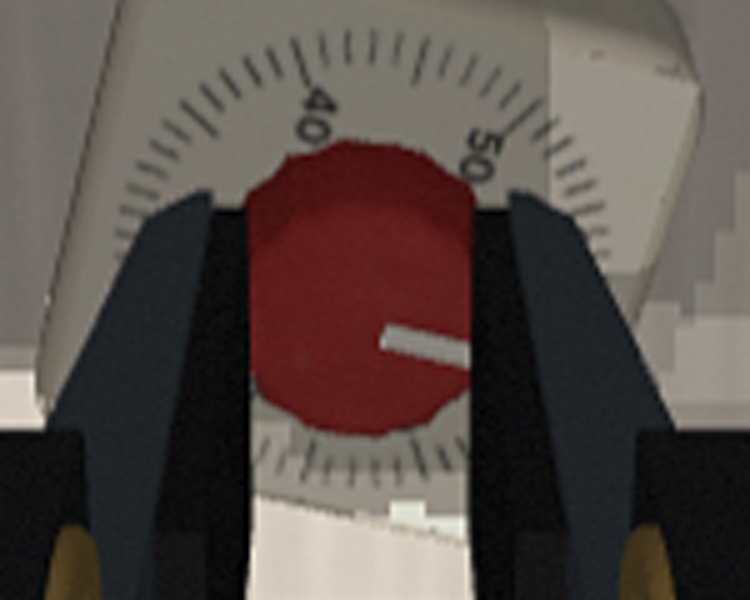

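The fingertips really are above the knob. They appear about 19 mm higher than the TCP when part open, so I'll open and go lower while watching the force.

```bash
python3 -m jog '{"jaw":[40,40,40,40,40,40],"slide":[[0,0,0],[0,0,0],[0,0,0.1],[0,0,0.1],[0,0,0.05],[0,0,0]],"spin":[0,0,0,0,0,0]}'
python3 -m jog '{"jaw":[20,20,20,20,20],"slide":[[0,0,0],[0,0,0],[0,0,0],[0,0,0],[0,0,0]],"spin":[0,0,0,0,0]}' 15
```

```text
time_s: 5.25
ee_pos: [580.9, -176.7, 20.8]
ee_rot: [-180.0, -0.0, 89.9]
force: [-0.5, -0.0, 0.3]
gripper_width: 40.1
gripper_force: 0.0
time_s: 5.75
ee_pos: [581.2, -176.9, 21.3]
ee_rot: [180.0, 0.0, 89.9]
force: [-0.0, -0.6, -0.4]
gripper_width: 20.0
gripper_force: 0.0
```

```bash
python3 - <<'E'
from h import *
im=env.grab_frame("wrist")[:,:,::-1].copy(); s=env.state(); p=s["ee_pos"];print(p,s["gripper_width"])
cv2.imwrite("pics/c4.png",cv2.resize(im[230:350,250:400],(750,600),interpolation=cv2.INTER_CUBIC))
E
```

```text
[ 581.2287371  -176.8578345    21.31286225] 19.91016440320535
```

```bash
python3 -m jog '{"jaw":[40,40,40,40,40,40],"slide":[[0,0,0],[0,0,0],[0,0,0.1],[0,0,0.1],[0,0,0.07],[0,0,0]],"spin":[0,0,0,0,0,0]}'
python3 -m jog '{"jaw":[20,20,20,20,20],"slide":[[0,0,0],[0,0,0],[0,0,0],[0,0,0],[0,0,0]],"spin":[0,0,0,0,0]}' 15
```

```text
time_s: 6.4
ee_pos: [580.8, -176.7, 12.6]
ee_rot: [-179.9, -0.0, 89.9]
force: [-0.1, 0.4, 0.4]
gripper_width: 40.0
gripper_force: 0.0
time_s: 6.9
ee_pos: [581.2, -176.8, 13.1]
ee_rot: [180.0, 0.0, 89.9]
force: [0.4, 0.2, -1.3]
gripper_width: 28.9
gripper_force: 15.0
```

```bash
python3 -m jog '{"jaw":[40,40,40,40,40],"slide":[[0,0,0],[0,0,0],[0,0,0.08],[0,0,0.08],[0,0,0]],"spin":[0,0,0,0,0]}'
python3 -m jog '{"jaw":[20,20,20,20,20,20],"slide":[[0,0,0],[0,0,0],[0,0,0],[0,0,0],[0,0,-0.2],[0,0,-0.6]],"spin":[0,0,0,0,0,0]}' 15
python3 - <<'E'
from h import *
im=snap("wrist","w5.png")
cv2.imwrite("pics/c5.png",im[150:450,170:470])
E
```

```text
time_s: 7.4
ee_pos: [580.8, -176.7, 7.9]
ee_rot: [-180.0, -0.0, 89.9]
force: [-0.3, 0.4, 0.1]
gripper_width: 40.1
gripper_force: 0.0
time_s: 8.0
ee_pos: [579.8, -176.4, 31.3]
ee_rot: [-179.8, -0.1, 89.9]
force: [0.5, -0.3, -1.1]
gripper_width: 29.0
gripper_force: 15.0
```

View pics/c5.png

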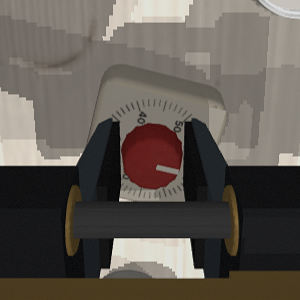

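The timer is held by its knob (opening 29 mm). I'll carry it over its recess and turn it by +9°.

```bash
python3 -m jog '{"jaw":[20,20,20,20,20],"slide":[[0,0,-0.7],[0,0,-0.8],[0,0,-0.8],[0.3,0,-0.6],[0.4,0,0]],"spin":[0,0,0,0,0]}'
python3 -m jog '{"jaw":[20,20,20,20,20,20,20,20,20,20],"slide":[[0.7,-0.23,0],[0.85,-0.25,0],[0.95,-0.25,0],[0.95,-0.25,0],[0.95,-0.25,0],[0.95,-0.25,0],[0.95,-0.25,0],[0.95,-0.25,0],[0.8,-0.25,0],[0.5,0,0]],"spin":[0,0,0,0,0,0,0,0,0,0]}'
python3 -m jog '{"jaw":[20,20,20,20],"slide":[[0,0,0],[0,0,0],[0,0,0],[0,0,0]],"spin":[-0.58,-0.58,0,0]}'
python3 - <<'E'
from h import *
im=snap("wrist","w6.png");cv2.imwrite("pics/c6.png",cv2.convertScaleAbs(im,alpha=1.4))
E
```

```text
time_s: 8.55
ee_pos: [583.2, -156.4, 122.3]
ee_rot: [179.6, 0.1, 89.9]
force: [0.7, 0.4, -0.6]
gripper_width: 29.1
gripper_force: 15.0
time_s: 9.55
ee_pos: [512.7, 102.5, 118.3]
ee_rot: [-179.9, 0.0, 90.0]
force: [-0.1, -0.3, -0.8]
gripper_width: 29.1
gripper_force: 15.0
time_s: 9.95
ee_pos: [514.6, 100.7, 118.8]
ee_rot: [-180.0, 0.0, 99.1]
force: [0.4, 0.8, -0.6]
gripper_width: 29.0
gripper_force: 15.0
```

View pics/c6.png

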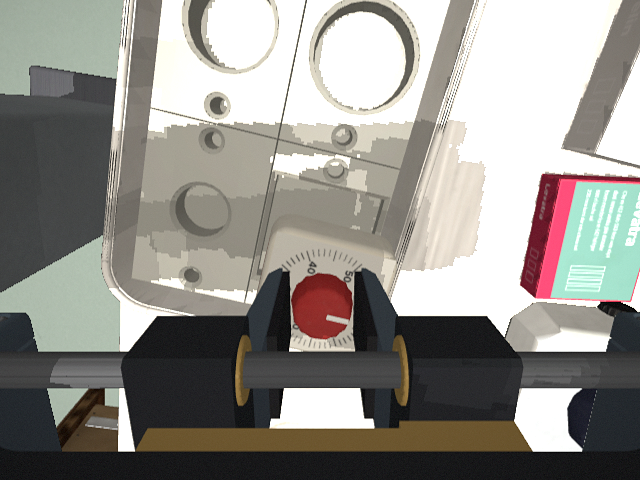

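The wrist view shows the held timer (knob (322,305), far edge corners about (278,215) and (398,257)), the timer block's hole at (336,169), the dropper recess at (202,209) and the tall recess at (365,56).

```bash
python3 - <<'E'
from h import *
for n,u,v in(("timer hole exp ~517,146",336,169),("dropH",201.5,209),("tallH",365,56),("drop hole N",212,138.5),("drop hole S",191,274),("tall hole S",344,136)):print(n,ray("wrist",u,v,42))
im=cv2.imread("pics/w6.png");hsv=cv2.cvtColor(im,cv2.COLOR_BGR2HSV);h,s,v=cv2.split(hsv)
m=(((h<8)|(h>172))&(s>120)).astype(np.uint8)*255;m[:,450:]=0
cs=max(cv2.findContours(m,0,2)[0],key=cv2.contourArea);b=cv2.boundingRect(cs);print(b)
z=118.8-8
print("knob far row at 39", ray("wrist",322,b[1]+b[3],z+39),"near/base",ray("wrist",322,b[1],z+24))
for u,v in((278,215),(398,257)):print(ray("wrist",u,v,z+22))
E
```

```text
timer hole exp ~517,146 [515.9 150.4  42. ]
dropH [430.8 109.5  42. ]
tallH [521.7 220.2  42. ]
drop hole N [434.1 157.   42. ]
drop hole S [426.8  61.1  42. ]
tall hole S [517.4 171.9  42. ]
(291, 274, 62, 65)
knob far row at 39 [516.7  88.8 149.8] near/base [512.7 113.6 134.8]
[488.8 137.7 132.8]
[546.1 126.7 132.8]
```

```bash
python3 -m jog '{"jaw":[20,20,20,20,20,20,20],"slide":[[0.03,-0.05,0.5],[0,0,0.7],[0,0,0.6],[0,0,0.3],[0,0,0.2],[0,0,0],[0,0,0]],"spin":[-0.25,0,0,0,0,0,0]}'
python3 -m jog '{"jaw":[20,20,20,20,20,20],"slide":[[0,0,0.1],[0,0,0.1],[0,0,0.1],[0,0,0.1],[0,0,0],[0,0,0]],"spin":[0,0,0,0,0,0]}'
python3 - <<'E'
from h import *
im=snap("wrist","w7.png");cv2.imwrite("pics/c7.png",cv2.convertScaleAbs(im[60:460,100:600],alpha=1.4))
E
```

```text
time_s: 10.7
ee_pos: [513.6, 101.4, 50.9]
ee_rot: [179.9, 0.0, 101.2]
force: [0.6, -0.6, 0.2]
gripper_width: 29.0
gripper_force: 15.0
time_s: 11.3
ee_pos: [513.0, 101.4, 38.2]
ee_rot: [-180.0, 0.0, 101.2]
force: [0.6, -0.0, -0.4]
gripper_width: 28.7
gripper_force: 15.0
```

View pics/c7.png

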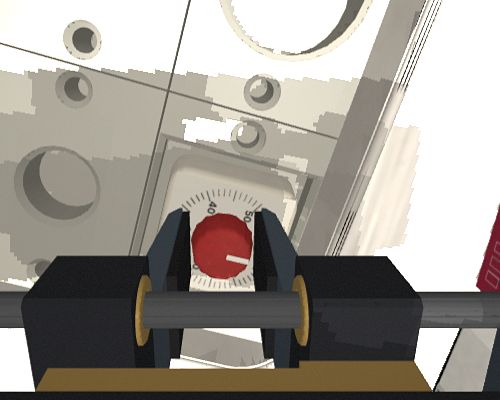

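The timer is inside the square recess with an even gap on each side. I'll lower the last 2 to 3 mm, release and lift.

```bash
python3 -m jog '{"jaw":[20,20,20,20,45,45,45],"slide":[[0,0,0.06],[0,0,0.04],[0,0,0],[0,0,0],[0,0,0],[0,0,0],[0,0,0]],"spin":[0,0,0,0,0,0,0]}'
python3 -m jog '{"jaw":[45,45,45,60,60,60,60,60],"slide":[[0,0,-0.3],[0,0,-0.7],[0,0,-0.9],[0,0,-0.9],[0,0,-0.9],[0,0,-0.9],[0,0,-0.9],[0,0,-0.5]],"spin":[0,0,0.35,0.35,0.35,0.35,0,0]}'
```

```text
time_s: 12.05
ee_pos: [513.0, 101.4, 35.2]
ee_rot: [-180.0, 0.0, 101.2]
force: [0.3, 0.5, -0.5]
gripper_width: 44.8
gripper_force: 0.0
time_s: 12.85
ee_pos: [513.9, 101.6, 218.4]
ee_rot: [179.8, -0.0, 90.0]
force: [0.9, -0.5, 0.0]
gripper_width: 60.0
gripper_force: 0.0
```

The timer is set. Next is the dropper bottle.

```bash
python3 -m jog '{"jaw":[60,60,60,60,60,60,60,60,60,60],"slide":[[-0.9,-0.2,0],[-0.95,-0.2,0],[-0.95,-0.2,0],[-0.95,-0.2,0],[-0.95,-0.2,0],[-0.95,-0.2,0],[-0.95,-0.2,0],[-0.95,-0.2,0],[-0.95,-0.2,0],[-0.95,-0.2,0]],"spin":[0,0,0,0,0,0,0,0,0,0]}'
python3 -m jog '{"jaw":[60,60,60,60,60,60,60],"slide":[[-0.95,-0.2,0.5],[-0.95,-0.2,0.6],[-0.95,-0.2,0.6],[-0.7,-0.2,0.6],[0,0,0.2],[0,0,0],[0,0,0]],"spin":[0,0,0,0,0,0,0]}'
python3 - <<'E'
from h import *
im=snap("wrist","w8.png");cv2.imwrite("pics/c8.png",cv2.convertScaleAbs(im[60:460,70:570],alpha=1.4)); print(np.round(proj("wrist",(430,-288.6,69))))
E
```

```text
time_s: 13.85
ee_pos: [452.7, -183.2, 216.0]
ee_rot: [180.0, 0.0, 90.0]
force: [0.3, -0.1, -0.1]
gripper_width: 60.4
gripper_force: 0.0
time_s: 14.55
ee_pos: [429.7, -288.0, 141.2]
ee_rot: [179.9, 0.0, 90.0]
force: [0.1, 0.2, 0.5]
gripper_width: 60.1
gripper_force: 0.0
[322. 243.]
```

View pics/c8.png

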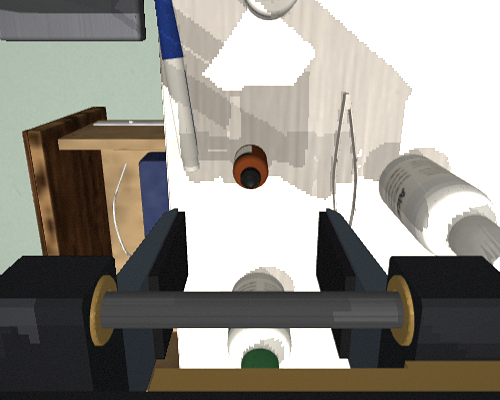

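The dropper teat is at image (321,238), which agrees with the top view to within 3 mm. I'll descend around the body.

```bash
python3 -m jog '{"jaw":[60,60,60,60,60,60,60,60,60],"slide":[[0.03,0.01,0.8],[0,0,0.9],[0,0,0.9],[0,0,0.8],[0,0,0.6],[0,0,0.3],[0,0,0.14],[0,0,0],[0,0,0]],"spin":[0,0,0,0,0,0,0,0,0]}'
python3 -m jog '{"jaw":[15,15,15,15,15,15,15,15],"slide":[[0,0,0],[0,0,0],[0,0,0],[0,0,0],[0,0,0],[0,0,0],[0,0,0],[0,0,0]],"spin":[0,0,0,0,0,0,0,0]}' 12
```

```text
time_s: 15.5
ee_pos: [430.2, -288.1, 8.2]
ee_rot: [179.9, 0.1, 90.0]
force: [0.6, 0.1, -0.4]
gripper_width: 59.7
gripper_force: 0.0
time_s: 16.3
ee_pos: [429.4, -287.8, 7.2]
ee_rot: [180.0, 0.0, 90.0]
force: [-0.4, 0.5, 1.3]
gripper_width: 26.8
gripper_force: 12.0
```

```bash
python3 -m jog '{"jaw":[15,15,15,15,15,15,15],"slide":[[0,0,-0.3],[0,0,-0.7],[0,0,-0.9],[0,0,-0.9],[0,0,-0.9],[0,0,-0.6],[0,0,-0.13]],"spin":[0,0,0,0,0,0,0]}'
python3 -m jog '{"jaw":[15,15,15,15,15,15,15,15,15,15],"slide":[[0.4,0,0],[0.8,0,0],[0.9,0,0],[0.95,0,0],[0.95,0,0],[0.95,0,0],[0.95,0,0],[0.95,0,0],[0.95,0,0],[0.95,0,0]],"spin":[0,0,0,0,0,0,0,0,0,0]}'
python3 -m jog '{"jaw":[15,15,15,15,15,15,15,15,15],"slide":[[0.95,0,0],[0.95,0,0],[0.95,0,0],[0.8,0.05,0],[0.6,0,0],[0.2,0,0],[0,0,0],[0,0,0],[0,0,0]],"spin":[0,0,0,0,0,0,0,0,0]}'
python3 - <<'E'
from h import *
im=snap("wrist","w9.png");cv2.imwrite("pics/c9.png",cv2.convertScaleAbs(im[60:460,70:570],alpha=1.4))
E
```

```text
time_s: 17.0
ee_pos: [430.6, -288.5, 142.8]
ee_rot: [179.7, 0.2, 90.0]
force: [-0.9, 0.0, -0.1]
gripper_width: 26.4
gripper_force: 12.0
time_s: 18.0
ee_pos: [427.6, -23.3, 138.6]
ee_rot: [-179.8, -0.0, 90.0]
force: [0.2, 0.6, 0.8]
gripper_width: 26.5
gripper_force: 12.0
time_s: 18.9
ee_pos: [430.5, 107.5, 139.8]
ee_rot: [-180.0, 0.0, 90.0]
force: [-0.3, -0.0, -0.2]
gripper_width: 26.5
gripper_force: 12.0
```

View pics/c9.png

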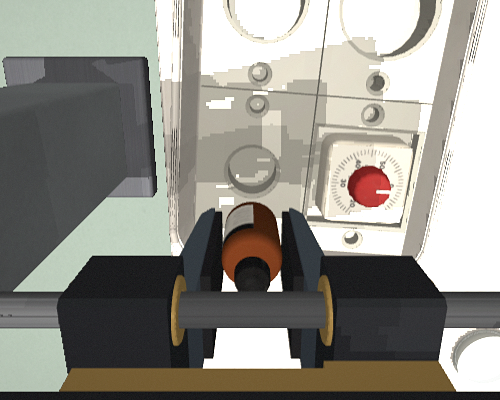

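The timer sits square in its recess. The dropper bottle is held upright in line with its recess at crop (252,168). I'll lower it.

```bash
python3 -m jog '{"jaw":[15,15,15,15,15,15,15,15],"slide":[[0,0.02,0.5],[0,0,0.8],[0,0,0.8],[0,0,0.5],[0,0,0.3],[0,0,0.3],[0,0,0.2],[0,0,0.1]],"spin":[0,0,0,0,0,0,0,0]}'
python3 -m jog '{"jaw":[15,15,15,15,15],"slide":[[0,0,0.1],[0,0,0.1],[0,0,0.06],[0,0,0],[0,0,0]],"spin":[0,0,0,0,0]}'
```

```text
time_s: 19.75
ee_pos: [431.5, 108.2, 34.8]
ee_rot: [180.0, 0.0, 90.0]
force: [-0.9, -0.3, 0.9]
gripper_width: 26.7
gripper_force: 12.0
time_s: 20.25
ee_pos: [431.5, 108.3, 27.3]
ee_rot: [180.0, 0.0, 90.0]
force: [0.5, -0.4, -0.9]
gripper_width: 26.1
gripper_force: 12.0
```

```bash
python3 -m jog '{"jaw":[42,42,42,42,42,42,42,42,42,42],"slide":[[0,0,0],[0,0,0],[0,0,0],[0,0,-0.2],[0,0,-0.6],[0,0,-0.9],[0,0,-0.9],[0,0,-0.9],[0,0,-0.9],[0,0,-0.6]],"spin":[0,0,0,0,0,0,0,0,0,0]}'
python3 - <<'E'
from h import *
im=snap("wrist","w10.png");cv2.imwrite("pics/c10.png",cv2.convertScaleAbs(im[60:460,70:570],alpha=1.4))
E
```

```text
time_s: 21.25
ee_pos: [432.0, 108.4, 179.7]
ee_rot: [179.8, -0.0, 90.0]
force: [0.8, 0.5, -0.4]
gripper_width: 41.9
gripper_force: 0.0
```

View pics/c10.png

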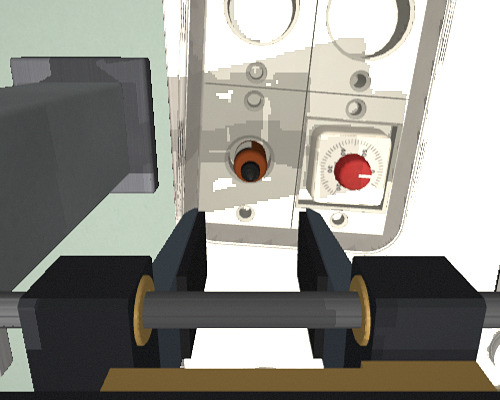

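The dropper bottle is standing centred in its recess at crop (250,162). Next is the brown bottle.

```bash
python3 -m jog '{"jaw":[60,75,75,75,75,75,75,75,75,75],"slide":[[-0.6,0.1,-0.8],[-0.9,0.25,-0.8],[-0.95,0.25,0],[-0.95,0.25,0],[-0.95,0.25,0],[-0.95,0.25,0],[-0.95,0.25,0],[-0.95,0.25,0],[-0.95,0.25,0],[-0.95,0.25,0]],"spin":[0,0,0,0,0,0,0,0,0,0]}'
python3 -m jog '{"jaw":[75,75,75,75,75,75,75,75,75,75],"slide":[[-0.95,0.25,0],[-0.95,0.25,0],[-0.95,0.25,0],[-0.95,0.25,0],[-0.95,0.25,0],[-0.95,0.25,0],[-0.95,0.25,0],[-0.95,0.25,0],[-0.8,0.15,0],[-0.3,0,0]],"spin":[0,0,0,0,0,0,0,0,0,0]}'
python3 - <<'E'
from h import *
p=env.state()["ee_pos"];cm=env.camera_model("wrist");im=snap("wrist","w11.png")
print(p); u,v=proj("wrist",(567.4,-425.4,105),cm);print("pred cap",u,v)
g=cv2.cvtColor(im,cv2.COLOR_BGR2GRAY);u,v=int(u),int(v)
m=(g<45).astype(np.uint8);n,l,st,ce=cv2.connectedComponentsWithStats(m)
for i in range(1,n):
  if st[i,4]>150 and abs(ce[i][0]-u)<60 and abs(ce[i][1]-v)<60: print(st[i],ce[i].round(1),ray("wrist",*ce[i],105,cm))
E
```

```text
time_s: 22.3
ee_pos: [501.8, -165.8, 224.7]
ee_rot: [-180.0, -0.0, 90.0]
force: [-0.0, 0.2, 0.3]
gripper_width: 74.6
gripper_force: 0.0
time_s: 23.3
ee_pos: [566.4, -427.6, 223.7]
ee_rot: [-179.9, -0.0, 89.9]
force: [-0.3, 0.7, -0.1]
gripper_width: 75.1
gripper_force: 0.0
[ 566.36666004 -427.60719103  223.6749503 ]
pred cap 323.697125496293 221.56819822874962
[ 300  185   48   54 1901] [324.2 210.9] [ 567.8 -416.8  105. ]
```

```bash
python3 -m jog '{"jaw":[75,75,75,75,75,75,75,75,75,75],"slide":[[0.05,0.03,0.8],[0,0,0.9],[0,0,0.9],[0,0,0.9],[0,0,0.9],[0,0,0.8],[0,0,0.6],[0,0,0.4],[0,0,0.12],[0,0,0]],"spin":[0,0,0,0,0,0,0,0,0,0]}'
python3 -m jog '{"jaw":[30,30,30,30,30,30,30,30],"slide":[[0,0,0],[0,0,0],[0,0,0],[0,0,0],[0,0,0],[0,0,0],[0,0,0],[0,0,0]],"spin":[0,0,0,0,0,0,0,0]}' 18
```

```text
time_s: 24.35
ee_pos: [567.4, -423.7, 35.8]
ee_rot: [-180.0, -0.0, 90.0]
force: [-0.2, 0.6, 0.9]
gripper_width: 75.2
gripper_force: 0.0
time_s: 25.15
ee_pos: [567.6, -424.4, 36.1]
ee_rot: [180.0, 0.0, 90.0]
force: [0.5, 0.4, 3.1]
gripper_width: 43.4
gripper_force: 18.0
```

```bash
python3 -m jog '{"jaw":[30,30,30,30,30,30,30,30,30],"slide":[[0,0,-0.3],[0,0,-0.7],[0,0,-0.9],[0,0,-0.9],[0,0,-0.9],[0,0,-0.9],[0,0,-0.9],[0,0,-0.7],[0,0,-0.27]],"spin":[0,0,0,0,0,0,0,0,0]}'
python3 -m jog '{"jaw":[30,30,30,30,30,30,30,30,30,30],"slide":[[0.4,-0.2,0],[0.7,-0.4,0],[0.9,-0.45,0],[0.9,-0.45,0],[0.95,-0.45,0],[0.95,-0.45,0],[0.95,-0.45,0],[0.95,-0.45,0],[0.95,-0.45,0],[0.95,-0.45,0]],"spin":[0,0,0,0,0,0,0,0,0,0]}'
python3 -m jog '{"jaw":[30,30,30,30,30,30,30,30,30,30],"slide":[[0.95,0,0],[0.95,0,0],[0.95,0,0],[0.95,0,0],[0.95,0,0],[0.95,0,0],[0.95,0,0],[0.95,0,0],[0.95,0,0],[0.95,0,0]],"spin":[0,0,0,0,0,0,0,0,0,0]}'
python3 -m jog '{"jaw":[30,30,30,30,30,30,30,30],"slide":[[0.95,0,0],[0.9,0,0],[0.7,0,0],[0.5,0,0],[0.2,0,0],[0,0,0],[0,0,0],[0,0,0]],"spin":[0,0,0,0,0,0,0,0]}'
```

```text
time_s: 26.05
ee_pos: [568.0, -424.7, 232.6]
ee_rot: [179.8, 0.1, 90.0]
force: [-0.0, -0.3, -0.1]
gripper_width: 43.3
gripper_force: 18.0
time_s: 27.05
ee_pos: [439.9, -164.8, 228.9]
ee_rot: [-179.9, -0.0, 90.0]
force: [0.4, 0.6, -1.2]
gripper_width: 43.7
gripper_force: 18.0
time_s: 28.05
ee_pos: [440.4, 119.8, 229.0]
ee_rot: [-179.9, 0.0, 90.0]
force: [0.3, -0.5, -0.8]
gripper_width: 43.5
gripper_force: 18.0
time_s: 28.85
ee_pos: [441.3, 215.4, 229.7]
ee_rot: [-180.0, 0.0, 90.0]
force: [-0.4, 0.6, -1.0]
gripper_width: 43.5
gripper_force: 18.0
```

```bash
python3 -m jog '{"jaw":[30,30,30,30,30,30,30,30,30,30],"slide":[[0.2,0,0.4],[0.16,0,0.8],[0,0,0.9],[0,0,0.9],[0,0,0.7],[0,0,0.5],[0,0,0.3],[0,0,0],[0,0,0],[0,0,0]],"spin":[0,0,0,0,0,0,0,0,0,0]}'
python3 -m jog '{"jaw":[30,30,30,30,30,30,30,30],"slide":[[0,0,0.3],[0,0,0.2],[0,0,0.2],[0,0,0.2],[0,0,0.15],[0,0,0.15],[0,0,0],[0,0,0]],"spin":[0,0,0,0,0,0,0,0]}'
```

```text
time_s: 29.85
ee_pos: [441.9, 227.4, 95.5]
ee_rot: [179.9, -0.0, 90.0]
force: [-0.5, -0.1, -0.9]
gripper_width: 43.2
gripper_force: 18.0
time_s: 30.65
ee_pos: [441.3, 227.1, 58.7]
ee_rot: [180.0, 0.0, 90.0]
force: [0.0, 0.3, -1.3]
gripper_width: 43.3
gripper_force: 18.0
```

```bash
python3 -m jog '{"jaw":[30,30,30,30,30,30],"slide":[[0,0,0.1],[0,0,0.1],[0,0,0.1],[0,0,0.05],[0,0,0],[0,0,0]],"spin":[0,0,0,0,0,0]}'
```

```text
time_s: 31.25
ee_pos: [441.3, 227.1, 48.2]
ee_rot: [180.0, 0.0, 90.0]
force: [-0.5, 0.2, -0.9]
gripper_width: 43.4
gripper_force: 18.0
```

```bash
python3 -m jog '{"jaw":[30,30,62,62,62,62],"slide":[[0,0,0.04],[0,0,0],[0,0,0],[0,0,0],[0,0,0],[0,0,0]],"spin":[0,0,0,0,0,0]}'
python3 -m jog '{"jaw":[62,62,62,62,62,62,62,62,75,75],"slide":[[0,0,-0.2],[0,0,-0.6],[0,0,-0.9],[0,0,-0.9],[0,0,-0.9],[0,0,-0.9],[0,0,-0.9],[0,0,-0.6],[-0.5,0,0],[-0.9,0,0]],"spin":[0,0,0,0,0,0,0,0,0,0]}'
python3 -m jog '{"jaw":[75,75,75,75,75,75,75,75,75,75],"slide":[[-0.95,0.25,0],[-0.95,0.25,0],[-0.95,0.25,0],[-0.95,0.25,0],[-0.95,0.25,0],[-0.95,0.25,0],[-0.95,0.25,0],[-0.95,0.25,0],[-0.95,0.25,0],[-0.95,0.25,0]],"spin":[0,0,0,0,0,0,0,0,0,0]}'
python3 -m jog '{"jaw":[75,75,75,75,75,75,75,75,75,75],"slide":[[-0.95,0.25,0],[-0.95,0.25,0],[-0.95,0.25,0],[-0.95,0.25,0],[-0.95,0.25,0],[-0.7,0.25,0],[-0.2,0.1,0],[0,0,0],[0,0,0],[0,0,0]],"spin":[0,0,0,0,0,0,0,0,0,0]}'
```

```text
time_s: 31.85
ee_pos: [441.2, 227.0, 46.9]
ee_rot: [-180.0, 0.0, 90.0]
force: [0.1, -0.9, 0.0]
gripper_width: 62.0
gripper_force: 0.0
time_s: 32.85
ee_pos: [441.1, 184.7, 223.8]
ee_rot: [180.0, 0.0, 90.2]
force: [0.2, -0.3, -0.1]
gripper_width: 73.9
gripper_force: 0.0
time_s: 33.85
ee_pos: [515.1, -101.8, 222.7]
ee_rot: [-179.9, -0.0, 90.0]
force: [0.4, -0.4, 0.0]
gripper_width: 75.0
gripper_force: 0.0
time_s: 34.85
ee_pos: [563.9, -268.3, 224.1]
ee_rot: [-180.0, -0.0, 90.1]
force: [-0.1, 0.3, -0.3]
gripper_width: 75.0
gripper_force: 0.0
```

```bash
python3 -m jog '{"jaw":[60,60,60,60,60,60,60,60,60,60],"slide":[[-0.6,0,0.3],[-0.6,0,0.6],[-0.16,0,0.8],[0,0,0.8],[0,0,0.8],[0,0,0.6],[0,0,0.3],[0,0,0.1],[0,0,0],[0,0,0]],"spin":[0,0,0,0,0,0,0,0,0,0]}'
python3 -m jog '{"jaw":[15,15,15,15,15,15,15,15],"slide":[[0,0,0],[0,0,0],[0,0,0],[0,0,0],[0,0,0],[0,0,0],[0,0,0],[0,0,0]],"spin":[0,0,0,0,0,0,0,0]}' 30
```

```text
time_s: 35.85
ee_pos: [565.0, -310.6, 96.1]
ee_rot: [179.9, 0.1, 90.0]
force: [-0.8, -0.0, -0.4]
gripper_width: 59.4
gripper_force: 0.0
time_s: 36.65
ee_pos: [564.4, -310.2, 95.2]
ee_rot: [180.0, 0.0, 90.0]
force: [-0.2, 0.3, 1.1]
gripper_width: 28.1
gripper_force: 30.0
```

```bash
python3 -m jog '{"jaw":[15,15,15,15,15,15,15],"slide":[[0,0,-0.2],[0,0,-0.5],[0,0,-0.8],[0,0,-0.9],[0,0,-0.8],[0,0,-0.5],[0,0,-0.13]],"spin":[0,0,0,0,0,0,0]}'
python3 -m jog '{"jaw":[15,15,15,15,15,15,15,15,15,15],"slide":[[0.2,-0.15,0],[0.4,-0.3,0],[0.6,-0.3,0],[0.7,-0.3,0],[0.8,-0.3,0],[0.8,-0.3,0],[0.8,-0.3,0],[0.8,-0.2,0],[0.8,0,0],[0.8,0,0]],"spin":[0,0,0,0,0,0,0,0,0,0]}'
python3 -m jog '{"jaw":[15,15,15,15,15,15,15,15,15,15],"slide":[[0.8,0,0],[0.8,0,0],[0.8,0,0],[0.8,0,0],[0.8,0,0],[0.8,0,0],[0.8,0.1,0],[0.8,0.2,0],[0.7,0.2,0],[0.6,0.2,0]],"spin":[0,0,0,0,0,0,0,0,0,0]}'
python3 -m jog '{"jaw":[15,15,15,15,15,15,15,15,15,15],"slide":[[0.6,0,0],[0.6,0,0],[0.5,0,0],[0.4,0,0],[0.3,0,0],[0.2,0,0],[0,0,0],[0,0,0],[0,0,0],[0,0,0]],"spin":[0,0,0,0,0,0,0,0,0,0]}'
```

```text
time_s: 37.35
ee_pos: [565.2, -310.6, 212.2]
ee_rot: [179.8, 0.1, 90.0]
force: [-0.8, 0.3, -1.2]
gripper_width: 27.9
gripper_force: 30.0
time_s: 38.35
ee_pos: [498.1, -107.7, 208.5]
ee_rot: [-179.8, -0.0, 90.0]
force: [0.3, 0.2, -1.2]
gripper_width: 27.8
gripper_force: 30.0
time_s: 39.35
ee_pos: [519.4, 122.9, 208.4]
ee_rot: [-179.8, 0.0, 90.1]
force: [0.5, 0.0, -1.0]
gripper_width: 28.0
gripper_force: 30.0
time_s: 40.35
ee_pos: [520.8, 199.3, 210.0]
ee_rot: [180.0, 0.0, 90.0]
force: [0.5, 0.2, -2.9]
gripper_width: 28.0
gripper_force: 30.0
```

```bash
python3 -m jog '{"jaw":[15,15,15,15,15,15,15,15,15],"slide":[[0.2,0.05,0.2],[0.24,0,0.4],[0.2,0,0.5],[0,0,0.4],[0,0,0.2],[0,0,0],[0,0,0],[0,0,0],[0,0,0]],"spin":[0,0,0,0,0,0,0,0,0]}'
python3 - <<'E'
from h import *
im=snap("wrist","w12.png");cv2.imwrite("pics/c12.png",cv2.convertScaleAbs(im[:480,:],alpha=1.3))
E
```

```text
time_s: 41.25
ee_pos: [522.7, 219.0, 159.6]
ee_rot: [179.9, -0.0, 90.0]
force: [0.4, 0.6, -1.9]
gripper_width: 28.0
gripper_force: 30.0
```

View pics/c12.png

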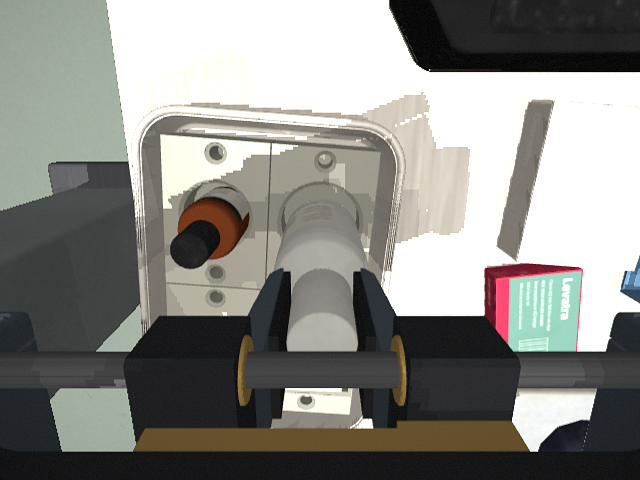

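The brown bottle stands in its recess, and the tall bottle (column 322) hangs over the 62 mm recess (column 321). I'll lower it.

```bash
python3 -m jog '{"jaw":[15,15,15,15,15,15,15,15,15],"slide":[[0,0,0.2],[0,0,0.2],[0,0,0.2],[0,0,0.2],[0,0,0.2],[0,0,0.2],[0,0,0.15],[0,0,0],[0,0,0]],"spin":[0,0,0,0,0,0,0,0,0]}'
python3 -m jog '{"jaw":[15,15,15,15,15,15,15],"slide":[[0,0,0.1],[0,0,0.1],[0,0,0.1],[0,0,0.05],[0,0,0.04],[0,0,0],[0,0,0]],"spin":[0,0,0,0,0,0,0]}'
```

```text
time_s: 42.2
ee_pos: [522.4, 219.0, 118.4]
ee_rot: [180.0, 0.0, 90.0]
force: [-0.1, -0.2, -1.7]
gripper_width: 28.0
gripper_force: 30.0
time_s: 42.9
ee_pos: [522.2, 219.0, 107.2]
ee_rot: [180.0, -0.0, 90.0]
force: [-3.0, 0.9, 2.9]
gripper_width: 28.3
gripper_force: 30.0
```

```bash
python3 -m jog '{"jaw":[28,32,40,55,55,55,55],"slide":[[0,0,0],[0,0,0],[0,0,0],[0,0,0],[0,0,0],[0,0,0],[0,0,0]],"spin":[0,0,0,0,0,0,0]}'
python3 -m jog '{"jaw":[55,55,55,55,55,55,55,55,55,55],"slide":[[0,0,-0.2],[0,0,-0.5],[0,0,-0.8],[0,0,-0.9],[0,0,-0.9],[0,0,-0.7],[-0.5,-0.5,0],[-0.9,-0.5,0],[-0.9,-0.5,0],[-0.9,-0.5,0]],"spin":[0,0,0,0,0,0,0,0,0,0]}'
python3 -m jog '{"jaw":[55,55,55,55,55,55,55,55,55,55],"slide":[[-0.95,-0.5,0],[-0.95,-0.5,0],[-0.95,-0.2,0],[-0.95,0,0],[-0.95,0,0],[-0.95,0,0],[-0.95,0,0],[-0.95,0,0],[-0.5,0,0],[0,0,0]],"spin":[0,0,0,0,0,0,0,0,0,0]}'
python3 - <<'E'
from h import *
im=snap("top","t2.png");im=cv2.convertScaleAbs(im,alpha=1.3)
hsv=cv2.cvtColor(im,cv2.COLOR_BGR2HSV);h,s,v=cv2.split(hsv)
def cen(m,x0,y0,x1,y1,n,z):
    w=m[y0:y1,x0:x1].astype(np.uint8);c,l,st,ce=cv2.connectedComponentsWithStats(w);i=1+np.argmax(st[1:,4]);u,vv=ce[i]+[x0,y0];print(n,st[i],ray("top",u,vv,z))
red=((h<8)|(h>172))&(s>120);blue=(h>100)&(h<130)&(s>90);gr=(h>50)&(h<85)&(s>90)
cen(red,190,190,270,280,"timer",67);cen(blue,330,235,365,275,"blue",82);cen(gr,440,230,490,275,"green",125)
cen(v<75,215,245,255,285,"drop",89);cen(v<75,160,240,215,285,"brown",117)
for n,p in(("tall",(522.5,218.6,162)),("brown",(441.2,225.3,117)),("drop",(431.6,106.3,89)),("timer",(513.4,100.5,67))):print(n,np.round(proj("top",p),1))
print(v[205:245:2,175:225:2])
E
```

```text
time_s: 43.6
ee_pos: [522.3, 219.0, 106.6]
ee_rot: [180.0, 0.0, 90.0]
force: [0.0, -0.8, 0.7]
gripper_width: 55.0
gripper_force: 0.0
time_s: 44.6
ee_pos: [461.7, 122.2, 227.2]
ee_rot: [180.0, 0.0, 90.0]
force: [0.9, -0.1, 0.3]
gripper_width: 55.1
gripper_force: 0.0
time_s: 45.6
ee_pos: [426.4, -121.6, 227.1]
ee_rot: [180.0, 0.0, 89.9]
force: [0.7, 0.4, -0.1]
gripper_width: 55.1
gripper_force: 0.0
timer [38 33 10  9 68] [512.7  99.2  67. ]Traceback (most recent call last):
  File "<stdin>", line 7, in <module>
  File "<stdin>", line 5, in cen
    return _wrapfunc(a, 'argmax', axis=axis, out=out, **kwds)
    return bound(*args, **kwds)
ValueError: attempt to get argmax of an empty sequence
```

```bash
python3 - <<'E'
from h import *
im=cv2.imread("pics/t2.png");im=cv2.convertScaleAbs(im,alpha=1.3);a=cv2.convertScaleAbs(cv2.imread("pics/top0.png"),alpha=1.3)
hsv=cv2.cvtColor(im,cv2.COLOR_BGR2HSV);h,s,v=cv2.split(hsv)
def cen(m,x0,y0,x1,y1,n,z):
    w=m[y0:y1,x0:x1].astype(np.uint8);c,l,st,ce=cv2.connectedComponentsWithStats(w)
    for i in range(1,c):
        if st[i,4]>15:u,vv=ce[i]+[x0,y0];print(n,st[i],(u.round(1),vv.round(1)),ray("top",u,vv,z))
gr=(h>50)&(h<85)&(s>90);cen(gr,440,230,490,275,"green",125)
cen(v<60,222,250,245,275,"drop",89);cen(v<60,165,245,205,280,"brown",117)
for n,p in(("tall",(522.5,218.6,162)),("tallH floor",(522.5,218.6,118)),("brown",(441.2,225.3,117)),("drop",(431.6,106.3,89)),("timer",(513.4,100.5,67))):print(n,np.round(proj("top",p),1))
sm=cv2.GaussianBlur(v,(3,3),0);cen(sm>225,165,200,212,245,"tallcap",162)
print(v[206:236:2,166:206:2])
E
```

```text
green [25 17  9 10 61] (np.float64(469.0), np.float64(251.3)) [ 436.6 -419.2  125. ]
brown [ 9  9  8 10 32] (np.float64(178.0), np.float64(259.5)) [438.6 210.8 117. ]
tall [169.  218.5]
tallH floor [174.3 221.4]
brown [171.3 258.6]
drop [228.  262.2]
timer [231.7 226.9]
[[107 103 104 103 101 108 101 104 103 100 103 103  99 101 107 104 107 104
  104 100]
 [160 152 152 147 143 140 131 130 130 126 126 123 123 122 110 114 113 107
  108 101]
 [179 181 182 181 182 177 178 182 182 181 182 182 181 177 176 179 173 174
  174 170]
 [182 178 169 168 160 161 160 148 144 138 152 169 182 185 185 187 186 188
  187 186]
 [192 196 196 191 142 127 148 164 155 116  90 108 144 179 185 188 190 188
  188 188]
 [198 198 198 199 185 108 117 161 173 162 109  94 104 144 179 185 185 185
  188 187]
 [198 202 196 198 194 120  95 142 170 172 139  94  92 112 150 182 190 185
  187 185]
 [198 200 203 202 191 114  91 104 166 181 157 104  90  87 114 168 186 183
  185 186]
 [195 200 202 196 160 105  95 101 166 181 162 110  90  87  92 150 183 187
  185 185]
 [174 182 181 155 110  96  94 134 177 182 156 104  94  88  87 135 183 174
  148 136]
 [157 146 121 103  98  95 112 165 183 181 152 100  90  91  92 127 183 157
   95 103]
 [168 160 159 150 135 144 166 179 185 172 123  95  95  91  94 142 182 157
   99 148]
 [179 160 160 166 169 170 181 182 169 133 103  91  92  90  98 161 185 177
  153 160]
 [183 177 139 146 159 168 166 152 125 104  94  87  86  90 114 174 186 185
  191 188]
 [183 188 153 107 104 116 113 105  99  90  86  87  90 105 153 183 187 188
  187 187]]
```

```bash
python3 - <<'E'
from h import *
im=cv2.imread("pics/t2.png");g=cv2.cvtColor(im,cv2.COLOR_BGR2GRAY);b,_,r=cv2.split(im.astype(int))
print("brown cols164-190");print(g[248:274:2,164:196:2]);print((r-b)[248:274:2,164:196:2])
print("drop");print(g[252:274:2,220:246:2])
w=snap("wrist","w13.png")
cm=np.load if 0 else None
s=cv2.imread("pics/s3.png") if 0 else snap("scene","s3.png")
for n,bb,t in(("tall",(522.5,218.6,12),(522.5,218.6,162)),("brown",(441.2,225.3,12),(441.2,225.3,117)),("drop",(431.6,106.3,20),(431.6,106.3,89))):print(n,np.round(proj("scene",bb)),np.round(proj("scene",t)))
sg=cv2.cvtColor(s,cv2.COLOR_BGR2GRAY)
for n,p in(("brown",(441.2,225.3,110)),("drop",(431.6,106.3,85))):
  u,v=map(int,proj("scene",p));print(n,u,v);print(sg[v-16:v+20:3,u-20:u+22:3])
E
```

```text
brown cols164-190
[[139 138 139 139 141 139 135 131 129 132 137 137 141 142 142 141]
 [141 139 137 141 134 114  82  69  63  72  90 122 137 141 141 140]
 [136 139 138 129  86  54  50  47  46  45  47  66 110 137 140 140]
 [137 137 128  79  51  52  45  39  44  48  47  39  57 114 139 140]
 [138 136  92  47  48  50  50  39  43  46  47  46  40  82 133 142]
 [137 133  77  52  50  49  49  44  39  46  46  47  35  62 123 141]
 [136 133  79  46  45  46  47  39  35  51  49  43  38  49 118 138]
 [137 135  89  55  50  47  39  41  44  50  49  42  48  60 120 141]
 [136 137 111  60  46  45  41  42  53  52  50  39  51  77 125 141]
 [136 139 123  78  48  46  48  54  50  48  41  51  65 100 139 141]
 [136 140 133  99  60  51  58  51  47  48  52  64  83 126 141 143]
 [136 137 137 130  96  68  77 103 102  88  83  90 118 138 139 142]
 [138 139 139 139 131 110  91  89  98 102 110 130 140 142 140 140]]
[[11 11 13 13 13 13 13 11 11 12 13 15 12 14 13 14]
 [12 12 11 13 12 12 16 16 15 10  9 12 14 11 13 13]
 [12 13 12 13 13 20 22 26 27 23 13 10 10 12 12 13]
 [13 12 14  4  1  2  5 11 22 25 26 13  8 11 13 13]
 [12 1
[... 1897 characters left out ...]
2 147 169 177 177 177 173 118 112 112 111 111 127]
 [209 219 179 155 178 175 176 178 177 154 112 110 109 108]
 [206 217 217 165 142 161 178 178 164 169 174 118 107 109]
 [204 218 200 127  82 109 150 152 176 176 178 175 160 108]
 [216 198 126 114 152  82 150 178 175 176 178 176 176 175]
 [186 122 115 110 168 143 175 131 178 176 175 176 177 173]
 [117 116 111 112 170 176  92  48 140 177 176 176 171 139]
 [113 110 131 173 178 177  47  45  49 177 176 177 178 116]
 [107 135 177 177 177 110  42  44  42  64 178 177 176 176]
 [141 176 177 178 176  56  57  48  59  59 148 174 175 176]
 [176 177 176 177 165  55  61  66  61  55 110 164 177 176]
 [176 176 175 170 134  48  51  55  52  47  67 141 176 176]]
```

Checked numerically, the tall cap, brown cap, dropper teat and timer knob all lie where upright, fully seated items should project, to within a few millimetres. The green bottle has not moved. The gripper hides the blue bottle in the last top picture, but nothing came near it. Handing in.

```bash
python3 -c "
from workcell import env
print(env.job_done())"
```

```text
the job is handed in; nothing more can be done
None
```

I handed the job in with the timer and all three bottles lowered into their recesses and released; the final camera measurements fit all four being upright and fully down, the brown bottle about 4–5 mm off my measured centre (limit 9 mm); the green-cap bottle has not moved, the blue-cap one was hidden from the last top view but never approached, and no verdict came back.

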